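# Shut the spice box and tuck its flap beneath the lip

### The arm

A 7-joint arm with a two-finger parallel gripper is mounted at the origin on the work surface. World frame = base frame: x ahead of the robot, y to its left, z up, the work surface at z = 0. Lengths are in m, angles in rad, forces in N, time in s.
With the tool pointing down it reaches from about 0.425 to 1.025 m from the base axis. Payload 9.4 kg.
Tool frame: the origin (TCP) lies midway between the tips of the shut fingers; the grasp point (between the pads) lies 19 mm behind it (tcp_to_grasp is the distance from the TCP to the grasp point, in m); z points along the fingers, y is the direction in which the jaws open and shut (so a half turn about z gives the same grasp; the last joint's range is limited). The gripper opens to 93 mm and grips with 3 to 60 N. Pads are 15 mm wide; open, the fingers measure 128 mm over their backs; the gripper's body (75 mm by 188 mm) begins 65 mm behind the grasp point.
Start: joints at [-1.387, 0.599, -0.003, 1.599, 0.002, 0.943, -0.08], TCP at [0.187, 0.7, 0.219] pointing down, gripper open.
Joint ranges: [-2.57, 2.57], [-0.35, 1.97], [-1.29, 1.29], [0.11, 2.56], [-1.05, 4.19], [0.11, 1.86], [-2.63, 2.63]. Speed limits (rad/s): [2.22, 2.22, 3.01, 3.01, 3.14, 3.14, 3.14].

### API

Orientations are given as a unit quaternion [w, x, y, z].
In Python, from station import observe, camera, hand_in, tcp_to_grasp gives the robot as it stands.
- The arm moves only by the tool apply_moves, never from a script. Its arguments are lists of equal length, an entry for each row: "travel": the shift along the tool's x, y, z in cm, a list of three; "turn": the turn about the tool's z in rad; "hand": the finger opening in cm, from 0 to 9.3. In form: {"travel": [[tx, ty, tz], ...], "turn": [turn, ...], "hand": [hand, ...]}. A call has 1 to 10 rows; each row is the pose to reach, as a shift and turn from the pose commanded when the call began, along the tool's axes at that moment; what a row does not reach only later rows make up. A row lasts 1/10 s, in which the tool goes at most 50 mm and 8.59 degrees, less where a joint would pass 70% of its speed; a pose out of reach is approached as far as the arm can. A call with a gripper value outside its range is refused whole. The fingers move at their own pace and stop on an object; "squeeze" is the grip in N (left out, the last holds). Time passes only in rows, so rows that repeat a pose let the fingers close. It gives the time, the measured TCP pose, the force and the opening at its end, in the units of the state.
- observe(): the state, without advancing time (a new reading comes with each control period).
- camera(name): name is "scene" or "top" or "wrist"; returns a dict with "color" (420x560x3 uint8, blue, green, red), "depth" (420x560 float32, m along the optical axis (not along the pixel's ray), 0 where there is no reading), "K" (3x3 intrinsics, pixels), "k1" (the pictures are not rectified: a ray, as slopes to the right and down, at radius r is drawn at 1 + k1 r^2 times it, then the intrinsics apply), "extrinsics" (4x4, takes a point from world to camera coordinates). Camera axes: x right, y up, looking along -z (the intrinsics and any distortion apply to the point x, -y, -z); pixel columns grow to the right and rows downward; lengths in m; the calibration is good to about 2 mm. A picture is of the moment at which its call begins.
- hand_in(): hands the job in, once; it reports no verdict.
The state is a dict: "time": time; "q": joint angles; "qvel": joint speeds; "effort": joint torques, N m; "tcp_pos": TCP position; "ee_rot": TCP orientation; "ft_force": force on the tool from outside, world axes, zero at the start; "ft_torque": the same for the moment, N m; "gripper_width": finger opening in m.
Only numpy, scipy, OpenCV 4.12 (cv2) and the standard library are available. Lean on these libraries where they do the work, as an engineer would, in place of code of your own. Each camera call takes 0.05 s, during which the arm holds its last target. There are 200 camera calls.

### The job

The wooden spice box has been left open: with your fingertips only, fold its sprung wooden flap down flat over the spice cups, then, while pressing it down, push it along by its rib until its free edge is fully home beneath the steel lip, so that it stays shut when you let go. Do not pinch the flap or touch the cork on its inner face, and leave the ramekin, the tea strainer and the clip standing where they are.

Things in the scene. Friction and masses are not known exactly. Their poses are not given: they have to be found in the camera images.
- dabba: open wooden spice box (masala dabba) holding six steel cups, fixed to the counter, 130 mm (x) x 160 mm (y) x 60 mm high. Origin: centre of its underside, on the counter. Its own +x points from the hinge side to the lip side. The yaw differs each time, within 0.6 rad of the world's. Brass hinge ears on both ends of the hinge side stand up to 70 mm above the counter; the lip's top, at 74 mm, is the highest fixed point
- lip_front (a point): middle of the lower front edge of the steel retaining lip, 50 mm from the box's centre along the box's +x, 69 mm above the counter. The lip is a 5 mm thick strip, 110 mm long along the box's y, that overhangs towards the hinge; the gap beneath it is 4 mm higher than the top of the flat flap. A flap that is not flat, or has been slid forward too soon, strikes the lip
- flap (a joint): angle of the flap about its hinge (rad): 0 = lying flat on the box, grows as it stands up; at the start 0.9 to 1.2. A spring lifts it back to about 0.8 or more whenever it is let go and not beneath the lip; holding it flat takes about 1.2 N at 60 mm from the hinge. It cannot go below 0. Tucked beneath the lip it rests at about 0.04
- slot (a joint): travel of the hinge pin in its slots (m), along the box's +x: 0 = hinge axis 66 mm behind the box's centre (63 mm above the counter), 0.016 = fully home, against the stop. At the start 0 to 0.003. It stays where it is left, and takes about 3 N to slide. The flap must be flat before it is slid beyond 0.005, since then its edge passes beneath the lip; at 0.016 the edge is 10 mm beneath it
- flap_edge (a point): middle of the flap's free edge, at half its thickness. The flap is a wooden plate 110 mm long from the hinge axis to this edge, 150 mm wide along the hinge and 4 mm thick; flat, its top is 65 mm above the counter. Its outer face is turned up and back towards the hinge side
- flap_rib (a point): middle of the top of the wooden rib on the flap's outer face. The rib runs parallel to the hinge, 80 mm long, 8 mm thick, 10 mm high, centred 78 mm from the hinge axis (its face on the hinge side is at 74 mm). Flat, its top is 75 mm above the counter. Pushing its hinge-side face along the box's +x slides the flap home
- flap_cork: 3 mm cork pad covering nearly all the flap's inner face (the face turned to the cups); not to be touched. Origin: on the hinge axis, midway along the hinge; x runs along the flap to its free edge
- ramekin: pink ceramic ramekin, 76 mm across, 42 mm high, loose. Origin: centre of its underside
- strainer: steel tea strainer, bowl 68 mm across and 26 mm high, with a thin handle reaching 135 mm from the bowl's centre along its own +x, loose. Origin: centre of the bowl's underside
- clip: grey plastic bag clip, 75 mm long (its x), 14 mm wide, 18 mm high, loose. Origin: centre of its underside
Things that resemble listed ones, but are neither listed nor needed, are in the scene too. What is meant by the dabba is not blue or green, and is the smaller of those in its own colour.

How it is judged:
By the outcome, as a careful person would: the job done as asked, in the order asked, and still so for the second after the job is handed in, with the robot touching nothing.
It also fails if it takes over 32 s, if anything falls off the work surface, if the arm or the gripper's body presses on something with over 40 N, if the wrist force passes 120 N, or if a joint passes its speed limit or range.

## Working session

There is one attempt and no reset: what is moved stays moved. The work goes in short steps, Python scripts to look and compute and a tool call to move; the robot and the scene stay as the last step left them, time stands still between calls to the robot, and variables do not carry over. Pictures are saved under pics/ and viewed, about 8 in all and at most 12, crops included, and the job is handed in when it is done.

Besides the shell and the picture viewer there is one more tool, called after "Request:" in YAML: its name, and indented under it one key for each argument. apply_moves: Moves the arm, as the interface text tells. Its arguments: {"type":"object","properties":{"travel":{"type":"array"},"turn":{"type":"array"},"hand":{"type":"array"},"squeeze":{"type":"number"}},"required":["travel","turn","hand"]}

```bash
mkdir -p pics; cat > h.py <<'E'
import numpy as np, cv2
from station import observe, camera, hand_in, tcp_to_grasp
def world(c, u, v, d=None):
    """pixel arrays -> world points"""
    u=np.atleast_1d(u).astype(float); v=np.atleast_1d(v).astype(float)
    if d is None: d=c["depth"][v.astype(int),u.astype(int)]
    # cv2 distortion: 1+k1 r^2
    p=cv2.undistortPoints(np.stack([u,v],1)[:,None],c["K"],np.array([c["k1"],0,0,0.]))[:,0]
    P=np.stack([p[:,0]*d,-p[:,1]*d,-d,np.ones_like(d)])
    return (np.linalg.inv(c["extrinsics"])@P)[:3].T
def pix(c,P):
    P=np.atleast_2d(P); Q=(c["extrinsics"]@np.c_[P,np.ones(len(P))].T)[:3].T
    Q=Q*[1,-1,-1]
    return cv2.projectPoints(Q,np.zeros(3),np.zeros(3),c["K"],np.array([c["k1"],0,0,0.]))[0][:,0]
E
python3 - <<'E'
from h import *
import pickle
o=observe(); print(o); print(tcp_to_grasp)
cs={}
for n in("scene","top"):
    c=camera(n); cs[n]=c; print(n,c["K"].tolist(),c["k1"],np.linalg.inv(c["extrinsics"])[:3,3]); cv2.imwrite(f"pics/{n}.png",c["color"])
pickle.dump(cs,open("cs.pkl","wb"))
E
```

```text
{'time': 0.0, 'q': array([-1.38670067,  0.60012224, -0.00251098,  1.60010487,  0.00178191,
        0.94292301, -0.07976792]), 'qvel': array([-0.00015353,  0.00058115,  0.00071287, -0.00074066, -0.00131552,
       -0.00019978, -0.00086008]), 'effort': array([-2.14609092e-03, -7.65074801e+01,  1.49635736e+00, -2.52369565e+01,
       -5.24784497e-02,  1.67058542e-02,  1.11248742e-04]), 'tcp_pos': array([0.18684832, 0.70000802, 0.21777145]), 'ee_rot': array([-2.81638976e-05,  1.30002153e-01,  9.91513407e-01, -7.77205392e-04]), 'ft_force': array([ 0.49668751, -0.25416214,  0.32057062]), 'ft_torque': array([ 0.05552936, -0.02157442,  0.00365311]), 'gripper_width': 0.09302955177943971}
0.0188
scene [[422.2154985695016, 0.0, 274.81438001484355], [0.0, 422.2154985695016, 203.96653919212525], [0.0, 0.0, 1.0]] -0.012608530480266824 [1.09609681 0.51564721 0.63886378]
top [[527.8634407711711, 0.0, 277.9892885733273], [0.0, 527.8634407711711, 218.2673141567087], [0.0, 0.0, 1.0]] -0.1605997559731428 [ 0.4071491  -0.11863001  1.65422569]
```

View pics/top.png

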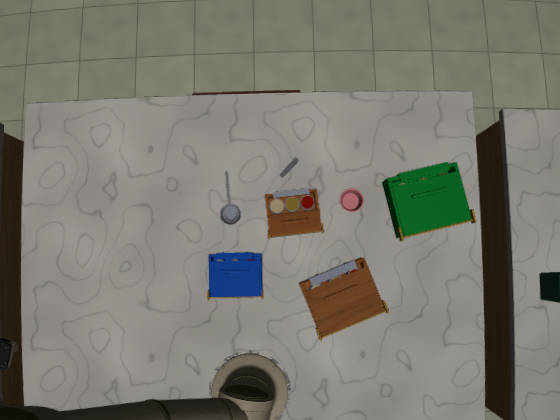

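View pics/scene.png

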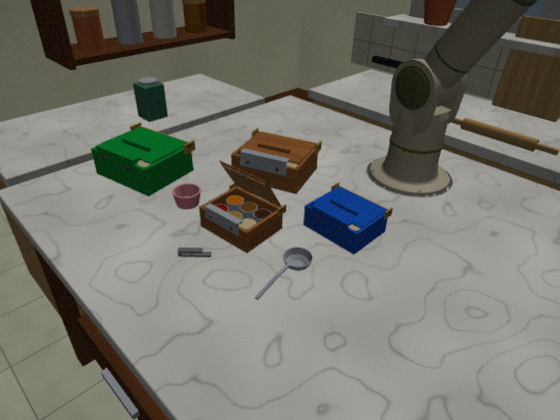

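Top picture candidates: the small brown open box at (293,213), the larger brown one at (343,298), blue at (235,276) and green at (430,200). The small brown open box fits the description. I'll check it in a crop and fit its pose.

```bash
python3 - <<'E'
from h import *
import pickle
cs=pickle.load(open("cs.pkl","rb"))
t=cs["top"]["color"][175:255,250:360]; s=cs["scene"]["color"][150:260,180:310]
f=lambda a,w:cv2.resize(a,(w,int(a.shape[0]*w/a.shape[1])),interpolation=cv2.INTER_CUBIC)
a=f(t,440);b=f(s,360); H=max(len(a),len(b))
p=lambda a:np.vstack([a,np.zeros((H-len(a),a.shape[1],3),np.uint8)])
cv2.imwrite("pics/crop.png",np.hstack([p(a),p(b)]))
c=cs["top"]
v,u=np.mgrid[175:255,250:340]; W=world(c,u.ravel(),v.ravel())
m=(W[:,2]>0.03)&(W[:,2]<0.2); Q=W[m]
print(len(Q),Q.min(0),Q.max(0)); 
for lo,hi in((.03,.055),(.055,.068),(.068,.08),(.08,.12),(.12,.2)):
    q=Q[(Q[:,2]>lo)&(Q[:,2]<hi)]; print(lo,len(q),q.min(0).round(3),q.max(0).round(3),q.mean(0).round(3))
r=cv2.minAreaRect(Q[:,:2].astype(np.float32)*1000); print(r,cv2.boxPoints(r))
for uv in((300,160),(20,300)): print(world(c,*uv))
q=Q[(Q[:,2]>.068)&(Q[:,2]<.08)&(Q[:,0]>.43)]
E
```

```text
2152 [ 0.42454951 -0.2922635   0.03086444] [ 0.62055006 -0.01708461  0.16771772]
0.03 555 [ 0.425 -0.292  0.031] [ 0.62  -0.025  0.055] [ 0.574 -0.146  0.048]
0.055 275 [ 0.425 -0.238  0.055] [ 0.619 -0.029  0.068] [ 0.548 -0.134  0.061]
0.068 338 [ 0.425 -0.235  0.068] [ 0.621 -0.017  0.08 ] [ 0.555 -0.144  0.074]
0.08 440 [ 0.486 -0.225  0.08 ] [ 0.614 -0.076  0.12 ] [ 0.506 -0.151  0.099]
0.12 544 [ 0.508 -0.223  0.12 ] [ 0.549 -0.075  0.168] [ 0.528 -0.149  0.143]
((542.4766235351562, -142.99658203125), (167.38336181640625, 311.5118103027344), 17.780961990356445) [[ 415.21823   -20.238659]
 [ 510.34738  -316.86987 ]
 [ 669.735    -265.75452 ]
 [ 574.60583    30.876709]]
[[ 0.7200666  -0.17602579  0.00192022]]
[[ 0.26708473  0.87807224 -0.24958118]]
```

View pics/crop.png

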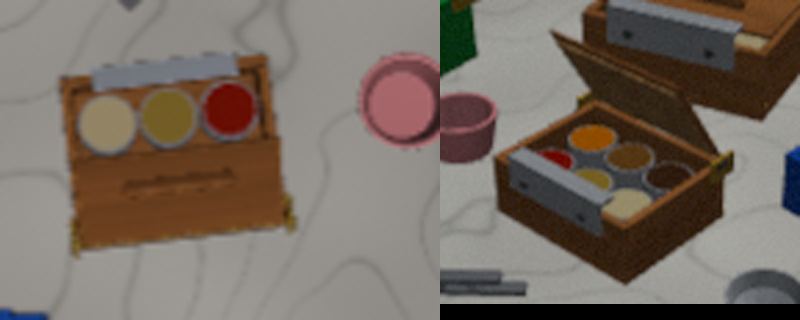

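The crop shows an open brown box with six cups, a grey lip at crop (165,70), a rib at (180,182) and brass ears at (75,245) and (290,215). This is the target. Next I'll fit its pose.

```bash
python3 - <<'E'
from h import *
import pickle
from scipy.optimize import least_squares
cs=pickle.load(open("cs.pkl","rb")); c=cs["top"]
v,u=np.mgrid[180:250,258:330]; u=u.ravel();v=v.ravel(); W=world(c,u,v)
F=W[(W[:,2]>.085)&(W[:,2]<.2)]
# robust plane
def res(p): return p[0]*F[:,0]+p[1]*F[:,1]+p[2]-F[:,2]
p=least_squares(res,[1,0,0],loss="soft_l1",f_scale=.002).x
n=-np.array([p[0],p[1],-1]);n/=np.linalg.norm(n)
yaw=np.arctan2(p[1],p[0]); ang=np.arctan(np.hypot(p[0],p[1]))
print("yaw",yaw,"angle",ang,"rms",np.std(res(p)),np.percentile(abs(res(p)),90))
hsv=cv2.cvtColor(c["color"],cv2.COLOR_BGR2HSV)[v,u]
G=W[(hsv[:,1]<60)&(W[:,2]>.066)&(W[:,2]<.085)]
r=cv2.minAreaRect((G[:,:2]*1000).astype(np.float32)); print("lip",len(G),r,G.mean(0))
L=G[:,:2]-G[:,:2].mean(0); e=np.linalg.eigh(L.T@L)[1][:,1]; print("lip dir yaw",np.arctan(-e[0]/e[1]))
ex=np.array([np.cos(yaw),np.sin(yaw)]);ey=np.array([-ex[1],ex[0]])
print("lip x range",np.percentile(G[:,:2]@ex,[2,98]),"y",np.percentile(G[:,:2]@ey,[2,98]))
print("flap x",(F[:,:2]@ex).min(),(F[:,:2]@ex).max(),"y",np.percentile(F[:,:2]@ey,[1,99]))
# hinge line: plane at z=.063+.002*cos(ang) outer surface -> along ex
zt=.063+.002*np.cos(ang); print("hinge s",(zt-p[2])/np.hypot(p[0],p[1])+.002*np.sin(ang))
E
```

```text
yaw 0.0984489629994783 angle 1.0200744322339534 rms 0.00877246161220838 0.009542735497481483
lip 212 ((568.6785888671875, -105.5439453125), (84.20771789550781, 192.54664611816406), 47.6649055480957) [ 0.6050928  -0.14085272  0.07378007]
lip dir yaw 0.34550479394372935
lip x range [0.52897455 0.59927582] y [-0.25232021 -0.12652345]
flap x 0.47388715935146647 0.5934735273296354 y [-0.27354838 -0.12713472]
hinge s 0.4656320461601572
```

```bash
cat >> h.py <<'E'
def ray(c,u,v,z):
    a=world(c,u,v,np.ones(1)*.5)[0]; b=world(c,u,v,np.ones(1)*1.)[0]; return a+(b-a)*(z-a[2])/(b[2]-a[2])
def tool(P):
    """world point -> travel cm in present tool axes"""
    from scipy.spatial.transform import Rotation as R
    o=observe(); q=o["ee_rot"]; M=R.from_quat([q[1],q[2],q[3],q[0]]).as_matrix()
    return (M.T@(np.array(P)-o["tcp_pos"])*100).round(2)
E
python3 - <<'E'
from h import *
import pickle
cs=pickle.load(open("cs.pkl","rb")); c=cs["top"]
P=[ray(c,250+a/4-.4,175+b/4-.4,.074) for a,b in((92,67),(95,90),(237,55),(240,75))]
print(np.round(P,4)); f=(P[1]+P[3])/2; d=P[1]-P[3]; d2=P[0]-P[2]; print("lip front mid",f,np.linalg.norm(d),np.arctan(-d[0]/d[1]),np.arctan(-d2[0]/d2[1]))
for y in(.0985,.11): print("centre",f[:2]-.05*np.array([np.cos(y),np.sin(y)]))
for n,uv in(("bigbrown",(343,298)),("green",(430,200)),("blue",(235,280)),("ramekin",(351,200)),("strainer",(230,213)),("clip",(288,168))): print(n,world(c,*uv))
for P in((.187,.7,.25),(.5,.35,.25),(.56,.1,.25),(.49,-.15,.25)): print(tool(P))
E
```

```text
[[ 0.6123 -0.0886  0.074 ]
 [ 0.5948 -0.0905  0.074 ]
 [ 0.6191 -0.1981  0.074 ]
 [ 0.6039 -0.2     0.074 ]]
lip front mid [ 0.59930481 -0.14525689  0.074     ] 0.10986436662582903 0.08289871367756074 0.062287114994756254
centre [ 0.54954717 -0.15017393]
centre [ 0.549607   -0.15074581]
bigbrown [[ 0.28930184 -0.29047058  0.09079401]]
green [[ 0.57465267 -0.56160908  0.09262021]]
blue [[0.34800023 0.02933297 0.06937096]]
ramekin [[ 0.58868958 -0.33337852  0.00583717]]
strainer [[5.56069771e-01 4.84738098e-02 5.56589437e-05]]
clip [[ 0.69194935 -0.1371868   0.0202158 ]]
[-0.02 -0.01 -3.21]
[-39.28 -25.76  -3.17]
[-51.52 -48.36  -3.14]
[-51.2  -74.32  -3.11]
```

Request:
apply_moves:
  travel:
    - [-39,-26,-3]
    - [-39,-26,-3]
    - [-39,-26,-3]
    - [-39,-26,-3]
    - [-39,-26,-3]
    - [-39,-26,-3]
    - [-39,-26,-3]
    - [-39,-26,-3]
    - [-39,-26,-3]
    - [-39,-26,-3]
  turn: [-0.1,-0.2,-0.3,-0.35,-0.35,-0.35,-0.35,-0.35,-0.35,-0.35]
  hand: [0,0,0,0,0,0,0,0,0,0]

```text
time: 1.1
tcp_pos: [0.5003, 0.3436, 0.2487]
ee_rot: [0.001, -0.042, 0.999, -0.001]
ft_force: [0.4, 0.5, -0.7]
gripper_width: 0.0176
```

```bash
python3 - <<'E'
from h import *
o=observe();print(o["time"],o["tcp_pos"],o["q"].round(2))
for P in((.54,.1,.25),(.46,-.155,.25)): print(tool(P))
E
```

```text
1.1 [0.5002683  0.34356258 0.248712  ] [-0.64  0.43 -0.08  1.84  0.05  0.87  0.91]
[ -1.94 -24.6   -0.07]
[ 8.150e+00 -4.935e+01 -3.000e-02]
```

Request:
apply_moves:
  travel:
    - [-2,-24,0]
    - [-2,-24,0]
    - [-2,-24,0]
    - [-2,-24,0]
    - [-2,-24,0]
    - [8,-49,0]
    - [8,-49,0]
    - [8,-49,0]
    - [8,-49,0]
    - [8,-49,0]
  turn: [0,0,0,0,0,0,0,0,0,0]
  hand: [0,0,0,0,0,0,0,0,0,0]

```text
time: 2.1
tcp_pos: [0.4652, -0.1297, 0.2486]
ee_rot: [0.0, -0.045, 0.999, -0.0]
ft_force: [1.0, 0.4, -0.1]
gripper_width: 0.0004
```

Request:
apply_moves:
  travel:
    - [0,-1,0]
    - [0,-1,0]
    - [0,-1,0]
  turn: [0,0,0]
  hand: [0,0,0]

```text
time: 2.4
tcp_pos: [0.4676, -0.1368, 0.2485]
ee_rot: [0.0, -0.045, 0.999, 0.0]
ft_force: [0.2, 0.1, -1.0]
gripper_width: 0.0007
```

```bash
python3 - <<'E'
from h import *
import pickle
o=observe();print(o["time"],o["tcp_pos"],o["ee_rot"],o["gripper_width"],o["ft_force"])
c=camera("wrist");pickle.dump(c,open("w.pkl","wb")); cv2.imwrite("pics/w1.png",c["color"])
print(np.linalg.inv(c["extrinsics"]).round(3))
E
```

```text
2.4 [ 0.46757733 -0.13676913  0.24850052] [ 2.64279669e-05 -4.50180764e-02  9.98986123e-01  3.14400814e-04] 0.0006627361991044385 [ 0.19597996  0.06607795 -1.04644623]
[[-0.089 -0.965 -0.248  0.398]
 [ 0.996 -0.086 -0.022 -0.144]
 [-0.    -0.249  0.969  0.415]
 [ 0.     0.     0.     1.   ]]
```

View pics/w1.png

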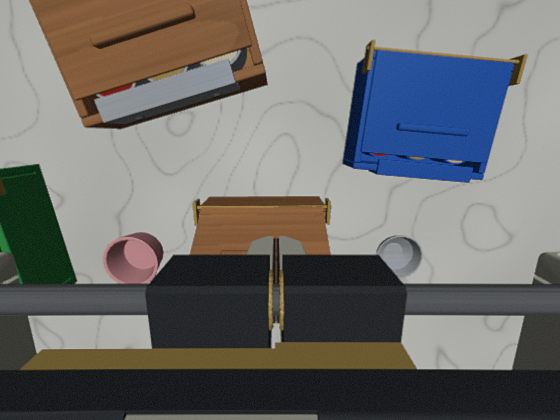

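The wrist view shows the hinge ears at (196,211) and (328,211), level with the fingers, so the yaw is well matched. The fingertips are above the flap at about (275,245). The ears will refine the pose.

```bash
python3 - <<'E'
from h import *
import pickle
c=pickle.load(open("w.pkl","rb"))
a=ray(c,197,206,.067);b=ray(c,328.5,206,.067); print(a,b,np.linalg.norm(a-b)); d=b-a
yaw=np.arctan(-d[0]/d[1]); m=(a+b)/2; print("yaw",yaw,"mid",m)
ex=np.array([np.cos(yaw),np.sin(yaw)]); print("hinge s",m[:2]@ex, "centre from ears",m[:2]+.066*ex)
v,u=np.mgrid[212:240,205:240]; W=world(c,u.ravel(),v.ravel()); n=W[:,2]>.07; 
W=W[n]; A=np.c_[W[:,0],W[:,1],np.ones(len(W))]
p=np.linalg.lstsq(A,W[:,2],rcond=None)[0]; print("flap",np.arctan2(p[1],p[0]),np.arctan(np.hypot(p[0],p[1])),(A@p-W[:,2]).std())
th=np.arctan(np.hypot(p[0],p[1])); pt=np.r_[m[:2],1]
print("plane at ear mid z",pt@p)
E
```

```text
[ 0.49251573 -0.23186086  0.067     ] [ 0.47817572 -0.07139669  0.067     ] 0.1611036464633817
yaw 0.08912902841671873 mid [ 0.48534572 -0.15162878  0.067     ]
hinge s 0.4699225694818191 centre from ears [ 0.55108374 -0.14575405]
flap 2.5385365833404046 0.7318900955253042 0.020911798132794538
plane at ear mid z 0.1308422247594549
```

Request:
apply_moves:
  travel:
    - [-1,-1.7,3]
    - [-1,-1.7,6]
    - [-1,-1.7,9]
    - [-1,-1.7,12]
    - [-1,-1.7,14.2]
    - [-1,-1.7,14.2]
    - [-1,-1.7,14.2]
  turn: [0,0,0,0,0,0,0]
  hand: [0,0,0,0,0,0,0]

```text
time: 3.15
tcp_pos: [0.479, -0.1526, 0.1067]
ee_rot: [-0.0, -0.046, 0.999, 0.0]
ft_force: [-0.3, -0.2, 1.2]
gripper_width: 0.0006
```

```bash
cat >> h.py <<'E'
YAW=.089; HM=np.array([.484,-.152])
def hz():
    o=observe(); ex=np.array([np.cos(YAW),np.sin(YAW)]); d=o["tcp_pos"][:2]-HM
    f=o["ft_force"]
    print("t",round(o["time"],2),"h",(d@ex*1000).round(1),"y",((d[1]*ex[0]-d[0]*ex[1])*1000).round(1),"z",(o["tcp_pos"][2]*1000).round(1),"f",f.round(1),"fx",(f[:2]@ex).round(1),"rot",o["ee_rot"].round(3))
E
python3 - <<'E'
from h import *
hz()
c=camera("scene");cv2.imwrite("pics/s2.png",cv2.resize(c["color"][120:270,150:350],(800,600),interpolation=cv2.INTER_CUBIC))
E
```

```text
t 3.15 h -5.0 y -0.2 z 106.7 f [-0.3 -0.2  1.2] fx -0.3 rot [-0.    -0.046  0.999  0.   ]
```

View pics/s2.png

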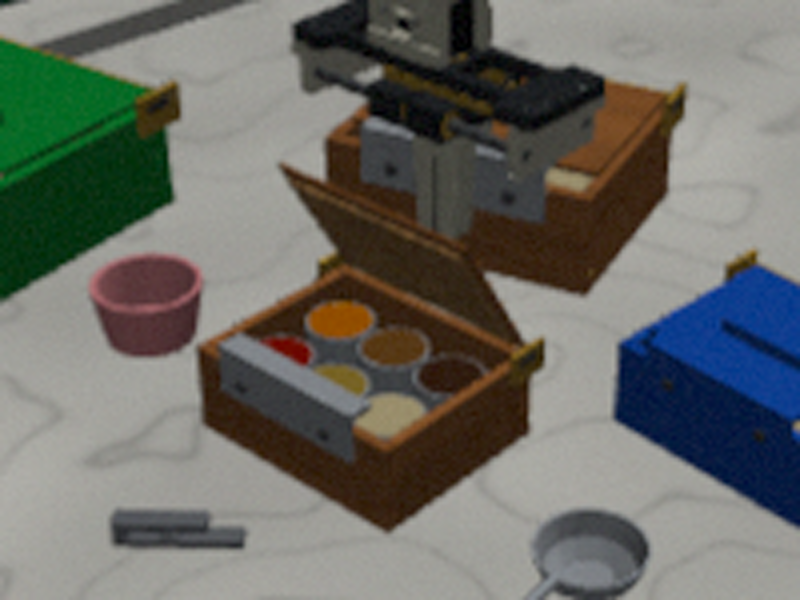

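The fingertip stands behind the flap's middle at (445,230), with the body clear of everything. Now I'll fold it along the hinge arc.

Request:
apply_moves:
  travel:
    - [-1,0,0.1]
    - [-1.95,0,0.1]
    - [-2.3,0,0.3]
    - [-2.6,0,0.5]
    - [-2.8,0,0.65]
    - [-2.95,0,0.8]
    - [-3.3,0,1.15]
    - [-3.6,0,1.5]
    - [-3.85,0,1.9]
    - [-3.85,0,1.9]
  turn: [0,0,0,0,0,0,0,0,0,0]
  hand: [0,0,0,0,0,0,0,0,0,0]

```text
time: 4.2
tcp_pos: [0.5172, -0.1505, 0.087]
ee_rot: [-0.0, -0.045, 0.999, 0.0]
ft_force: [0.3, -0.3, 1.0]
gripper_width: 0.0006
```

```bash
python3 - <<'E'
from h import *
hz()
c=camera("scene");cv2.imwrite("pics/s3.png",cv2.resize(c["color"][140:260,180:340],(800,600),interpolation=cv2.INTER_CUBIC))
E
```

```text
t 4.2 h 33.2 y -1.4 z 87.0 f [ 0.3 -0.3  1. ] fx 0.2 rot [-0.    -0.045  0.999  0.   ]
```

View pics/s3.png

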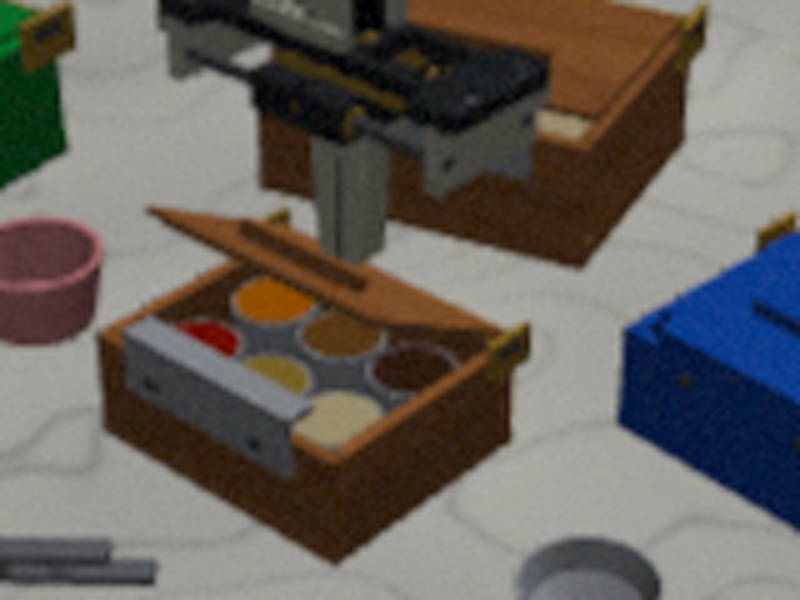

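The flap is about halfway down, with the fingertip at (350,250) on the hinge side of the rib. I'll carry on to flat.

Request:
apply_moves:
  travel:
    - [-0.2,0.1,0.2]
    - [-0.3,0.1,0.4]
    - [-0.45,0.1,0.8]
    - [-0.6,0.1,1.25]
    - [-0.65,0.1,1.5]
    - [-0.7,0.1,1.75]
    - [-0.7,0.1,2.0]
    - [-0.7,0.1,2.2]
    - [-0.7,0.1,2.3]
    - [-0.7,0.1,2.3]
  turn: [0,0,0,0,0,0,0,0,0,0]
  hand: [0,0,0,0,0,0,0,0,0,0]

```text
time: 5.25
tcp_pos: [0.5244, -0.149, 0.0651]
ee_rot: [0.001, -0.045, 0.999, -0.0]
ft_force: [-0.5, -0.7, 6.7]
gripper_width: 0.0004
```

```bash
python3 -c "
from h import *
hz()"
```

```text
t 5.25 h 40.6 y -0.6 z 65.1 f [-0.5 -0.7  6.7] fx -0.6 rot [ 0.001 -0.045  0.999 -0.   ]
```

Request:
apply_moves:
  travel:
    - [-0.3,0,0]
    - [-0.6,0,0]
    - [-0.9,0,0]
    - [-1.2,0,0]
    - [-1.5,0,0]
    - [-1.8,0,0]
    - [-2.1,0,0]
    - [-2.3,0,0]
    - [-2.3,0,0]
  turn: [0,0,0,0,0,0,0,0,0]
  hand: [0,0,0,0,0,0,0,0,0]

```text
time: 6.15
tcp_pos: [0.5435, -0.1473, 0.0647]
ee_rot: [-0.003, -0.044, 0.999, 0.0]
ft_force: [-7.1, -0.1, 11.2]
gripper_width: 0.0007
```

```bash
python3 - <<'E'
from h import *
hz()
c=camera("scene");cv2.imwrite("pics/s4.png",cv2.resize(c["color"][140:260,180:340],(800,600),interpolation=cv2.INTER_CUBIC))
E
```

```text
t 6.15 h 59.7 y -0.6 z 64.7 f [-7.1 -0.1 11.2] fx -7.1 rot [-0.003 -0.044  0.999  0.   ]
```

View pics/s4.png

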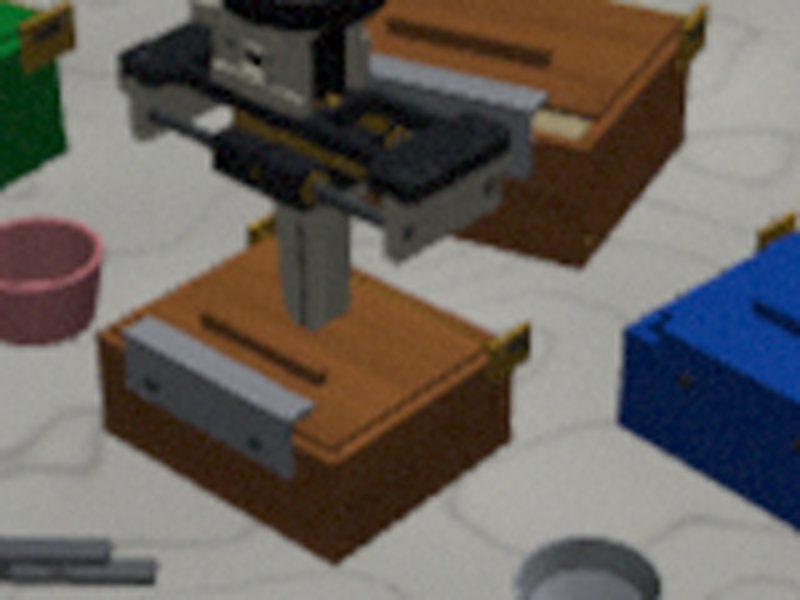

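```bash
cat >> h.py <<'E'
def box(x,y,z):
    return np.r_[HM+np.array([[np.cos(YAW),-np.sin(YAW)],[np.sin(YAW),np.cos(YAW)]])@[x+.066,y],z]
E
python3 - <<'E'
from h import *
import pickle
c=pickle.load(open("cs.pkl","rb"))["scene"]
f=lambda p:((pix(c,p)[0]-[180,140]+.5)*5).round(0)
print("lip front top",f(box(.05,-.055,.074)),f(box(.05,.055,.074)))
for s in(0,.008,.016): print(s,"rib top lip-side",f(box(.016+s,-.04,.075)),f(box(.016+s,.04,.075)),"hinge side",f(box(.008+s,-.04,.075)),f(box(.008+s,.04,.075)))
E
```

```text
lip front top [155. 313.] [319. 402.]
0 rib top lip-side [228. 294.] [346. 356.] hinge side [239. 288.] [358. 349.]
0.008 rib top lip-side [216. 301.] [334. 363.] hinge side [228. 294.] [346. 356.]
0.016 rib top lip-side [204. 308.] [322. 371.] hinge side [216. 301.] [334. 363.]
```

The flap is flat. The rib at (205,318)–(323,380) already matches a slot travel of about 16 mm, so friction seems to have carried it. I'll ease the pressure, bring the fingertip up to the rib and push on it to make sure it is home.

Request:
apply_moves:
  travel:
    - [0,0,-0.07]
    - [-0.4,0,-0.07]
    - [-0.8,0,-0.07]
    - [-1.2,0,-0.07]
    - [-1.5,0,-0.07]
    - [-1.8,0,-0.07]
    - [-2.0,0,-0.07]
    - [-2.2,0,-0.07]
    - [-2.2,0,-0.07]
  turn: [0,0,0,0,0,0,0,0,0]
  hand: [0,0,0,0,0,0,0,0,0]

```text
time: 7.1
tcp_pos: [0.5676, -0.145, 0.0651]
ee_rot: [-0.001, -0.045, 0.999, 0.0]
ft_force: [-4.3, -1.1, 2.7]
gripper_width: 0.0006
```

```bash
python3 - <<'E'
from h import *
hz()
E
```

```text
t 7.1 h 83.9 y -0.5 z 65.1 f [-4.3 -1.1  2.7] fx -4.4 rot [-0.001 -0.045  0.999  0.   ]
```

Request:
apply_moves:
  travel:
    - [-0.15,0,0.02]
    - [-0.3,0,0.03]
    - [-0.5,0,0.03]
    - [-0.5,0,0.03]
  turn: [0,0,0,0]
  hand: [0,0,0,0]

```text
time: 7.5
tcp_pos: [0.5679, -0.145, 0.0642]
ee_rot: [-0.005, -0.044, 0.999, 0.0]
ft_force: [-14.7, -1.0, 8.3]
gripper_width: 0.0004
```

```bash
python3 - <<'E'
from h import *
hz()
c=camera("scene");cv2.imwrite("pics/s5.png",cv2.resize(c["color"][160:250,190:310],(800,600),interpolation=cv2.INTER_CUBIC))
E
```

```text
t 7.5 h 84.2 y -0.5 z 64.2 f [-14.7  -1.    8.3] fx -14.8 rot [-0.005 -0.044  0.999  0.   ]
```

View pics/s5.png

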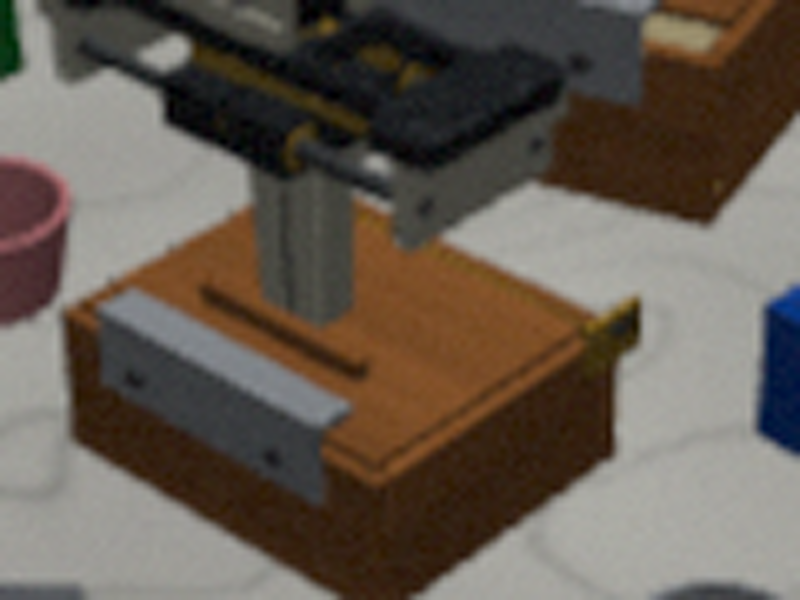

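It hits the stop: 15 N with only 0.3 mm more travel. The picture shows the fingertip at (310,310) against the rib and the edge beneath the lip. I'll release the push, then lift straight up.

Request:
apply_moves:
  travel:
    - [0.35,0,-0.03]
    - [0.4,0,-0.1]
    - [0.4,0,-0.3]
    - [0.5,0,-1]
    - [0.6,0,-3]
    - [0.6,0,-7]
    - [2,0,-12]
    - [6,0,-16]
    - [10,0,-18]
    - [10,0,-18]
  turn: [0,0,0,0,0,0,0,0,0,0]
  hand: [0,0,0,0,0,0,0,0,0,0]

```text
time: 8.55
tcp_pos: [0.4714, -0.1546, 0.2486]
ee_rot: [0.002, -0.043, 0.999, -0.001]
ft_force: [0.9, 0.3, -0.3]
gripper_width: 0.0003
```

```bash
python3 - <<'E'
from h import *
hz()
c=camera("top"); t=c["color"][155:255,205:375]
s=camera("scene"); s=s["color"][160:250,190:310]
f=lambda a:cv2.resize(a,(400,400*a.shape[0]//a.shape[1]),interpolation=cv2.INTER_CUBIC)
a,b=f(t),f(s); a=np.vstack([a,np.zeros((len(b)-len(a),400,3),np.uint8)]); cv2.imwrite("pics/f.png",np.hstack([a,b]))
cv2.imwrite("pics/topf.png",c["color"])
E
```

```text
t 8.55 h -12.8 y -1.4 z 248.6 f [ 0.9  0.3 -0.3] fx 0.9 rot [ 0.002 -0.043  0.999 -0.001]
```

View pics/f.png

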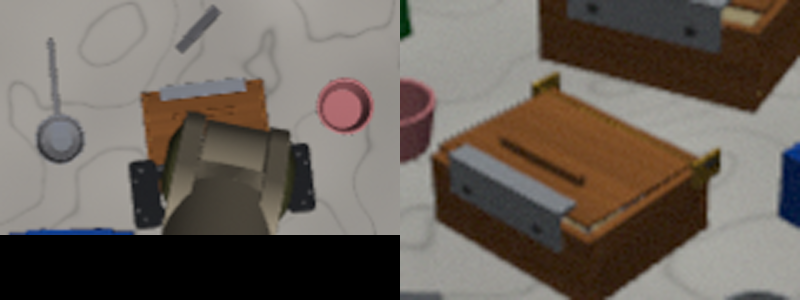

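The flap stays shut beneath the lip at its slight rest tilt, with the rib where it was. The ramekin, strainer and clip haven't moved.

```bash
python3 -c "
from station import hand_in
print(hand_in())"
```

```text
the job is handed in; nothing more can be done
None
```

The small brown spice box is shut: its flap is held beneath the steel lip and stayed there when I let go. I handed the job in at about 8.6 s, and no verdict was reported.

- **Folding:** I pressed the flap flat with the closed fingertips on its outer face. The tip stopped at 65.1 mm with 6.7 N, which matches the top of a flat flap.
- **Sliding:** The pictures suggest fingertip friction had already carried the flat flap most or all of the way home before I reached the rib. I then pushed the rib's hinge-side face while pressing down, and the load rose from 4.4 to 14.8 N with only 0.3 mm of travel, so it is at the stop.
- **After letting go:** The last pictures show the edge under the lip with a slight tilt, and the rib hasn't moved. The ramekin, strainer and clip stand where they were.
- **Checks that disagreed:** My position estimates for the box, from the lip, the ears and a depth-plane fit, differed by 2–4 mm. Depth fits of the lip and, from the wrist camera, of the flap were unusable, so I didn't rely on them.

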